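Close the glue tank with its click-stop cap

TASK

Put the orange cap on the blue glue tank's filler neck, pressing only lightly (well under 25 N) and turning it clockwise until its key drops in and the flange lies flat on the rim. Then keep turning it clockwise until the ratchet has clicked at least three times, about five and no more than eight, and let go with the cap left flat on the neck. Leave the other things on the bench as they are.

Things in the scene. Friction and masses are not known exactly. Their poses are not given: they have to be found in the camera images.
- cap_grip (a point): the loose orange filler cap, 62 mm tall, 0.14 kg, standing upright on its black key; this point is the centre of its square grip, 42 mm above the cap's foot. The grip is a block 34 x 34 mm and 40 mm tall, its sides along this point's x and y axes (z up), so it reaches 20 mm above and below this point. Right under the grip is a round flange 66 mm across, 6 mm thick
- cap_seat (a point): on the cap's axis, 26 mm below cap_grip, at the underside of the flange, where the cap's key begins. The key is a cross 16 mm deep: two crossed bars, each 44 mm long and 10 mm wide, along the cap's x and y axes
- cap: the whole cap; its origin is the centre of the underside of the key, 42 mm below cap_grip
- neck_rim (a point): centre of the upper rim of the tank's filler neck, an upright aluminium tube 48 mm inside, 62 mm outside, 150 mm above the table. Fully home, the cap's flange lies on this rim with the key inside
- pin_tops (a point): on the neck's axis, 8 mm below the rim, level with the tops of four brass pins, 8 mm thick, 90 degrees apart on a circle of 16 mm radius, on a lock ring in the neck. The ring's angle is unknown: this point's yaw does not tell it. A cap whose key lies over the pins rests on them, flange 8 mm above the rim; with its bars between them (a window of 20 degrees in every 90) it drops home
- tank: the blue glue tank, fixed, 174 x 154 mm, 124 mm tall to its steel top, neck in the middle; origin under the neck at table level. The dropped-in cap drives the lock ring: clockwise from above it turns freely (0.05 N m) for up to about 65 degrees to a stop, then only ratchets. Turning a cap that is lightly pressed on the pin tops may drag the ring to its stop; from there the key slides over the pins
- neck: the filler neck, 26 mm tall; origin on its axis, 26 mm below the rim. Neck and lock ring each float on a stiff rubber mount in the tank: pressed down they give about 1 mm for every 8 N, at most 3 mm, and spring back
- ratchet (a joint): how far the ratchet in the neck has slipped, rad: 0 at the start, grows clockwise, 0.262 (15 degrees) for each click; still while the lock ring runs up to its stop. While it clicks the torque swings between about 0 and 0.5 N m, falling off at each click
- tape: bystander: cardboard tape core, 84 mm across, 45 mm tall, origin under its centre
- paste: bystander: paste jar with a green lid, 60 mm across, 65 mm tall, origin under its centre
- folder: bystander: spatula, 170 mm long, lying flat
- glue: bystander: bottle with a red cap, 56 mm across, 150 mm tall, origin under its centre
- carton0: bystander: small white six-sided carton with a yellow patch, 80 mm across, 22 mm tall, lying flat, origin under its centre
- carton1: bystander: small white six-sided carton with a yellow patch, 80 mm across, 22 mm tall, lying flat, origin under its centre
- carton2: bystander: small white six-sided carton with a yellow patch, 80 mm across, 22 mm tall, lying flat, origin under its centre
Not all that is in view belongs to the job. Of the things like the cap, leave any that is purple; of the rest the larger one is meant.

How it is judged (in metres and radians):
On the way, in this order (a step that is already met when the one before it is completed fails the run):
1. the cap has dropped in: its flange lies on the rim of the neck, before the ratchet has slipped (distance between cap_seat and neck_rim below 0.003 m and angle between cap's own z axis and vertical below 0.06 rad and value of joint ratchet below 0.26 rad), for 0.1 s.
2. with the cap flat on the neck, the ratchet has clicked at least three times (distance between cap_seat and neck_rim below 0.003 m and angle between cap's own z axis and vertical below 0.06 rad and value of joint ratchet above 0.76 rad), for 0.1 s.
At the end, for the whole second after the job is handed in: the cap is at rest on the neck, its flange flat on the rim (seat point within 3 mm of the rim's centre, tilt under 0.06 rad), and the ratchet stands between three and eight clicks (0.70 to 2.23 rad) (distance between cap_seat and neck_rim below 0.003 m and angle between cap's own z axis and vertical below 0.06 rad and value of joint ratchet between 0.7 and 2.23 rad and linear speed of cap below 0.01 m/s); the robot touches nothing.
It fails at once if the cap is pressed on the pins with more than 30 N before it has dropped in (contact force between cap and tank above 30 N and z of cap_seat in the frame of neck_rim above 0.003 m).
It fails at once if the cap is pressed on the neck with more than 30 N (contact force between cap and neck above 30 N).
It fails at once if the robot strikes the tank with more than 25 N (contact force between any of the fingers, the arm and tank above 25 N).
It fails at once if the ratchet is turned beyond eight clicks (value of joint ratchet above 2.23 rad).
It fails at once if a bystander is moved by more than 30 mm (distance of any of tape, paste, carton0, carton1, carton2, folder, glue from where it was at the start of the episode above 0.03 m).
It also fails if it takes over 64 s, if anything falls off the work surface, if the arm or the gripper's body presses on something with over 40 N, if the wrist force passes 120 N, or if a joint passes its speed limit or range.

ROBOT

A 7-joint arm with a two-finger parallel gripper is mounted at the origin on the work surface. World frame = base frame: x ahead of the robot, y to its left, z up, the work surface at z = 0. Lengths are in mm, angles in rad, forces in N, time in s.
With the tool pointing down it reaches from about 400 to 900 mm from the base axis. Payload 5.6 kg.
Tool frame: the origin (TCP) lies midway between the tips of the shut fingers; the grasp point (between the pads) lies 19 mm behind it; z points along the fingers, y is the line along which they close (so a half turn about z gives the same grasp; the last joint's range is limited). The gripper opens to 92 mm and grips with 3 to 60 N. Pads are 20 mm wide; open, the fingers measure 128 mm over their backs; the gripper's body (75 mm by 189 mm) begins 69 mm behind the grasp point.
Start: joints at [1.085, 0.468, -0.012, 1.603, 0.006, 1.071, -0.056], TCP at [278.468, -587.337, 214.592] pointing down, gripper open.
Joint ranges: [-2.53, 2.53], [-0.31, 2.02], [-1.57, 1.55], [0.28, 2.44], [-1.29, 4.43], [0.15, 1.84], [-2.92, 2.92]. Speed limits (rad/s): [2.57, 2.57, 3.14, 3.14, 3.14, 3.14, 3.14].

INTERFACE

Orientations are given as a rotation vector (axis times angle).
In Python, from cell import robot, grip, kin, viewer gives the robot as it stands. Calls block until the motion is done:
- robot.movep(position, orientation): joint-space move of the TCP to a pose.
- robot.servo_line(position, feed=150, rotation=None): straight line of the TCP; rotation=None keeps the orientation; feed is the mean speed in mm/s.
- robot.goto_joints(angles): joint-space move.
- grip(opening, newtons=None): opening from 0.0 (shut) to 1.0 (fully open); newtons is the grip in N (None keeps the last); returns when the fingers have stopped.
- robot.hold(seconds).
- kin.ik(position, orientation): joint angles nearest the present ones, or None.
- robot.observe(): the state.
- viewer.read_camera(name): name is "side" or "top" or "wrist"; returns the picture (420x560x3 uint8, red, green, blue); there is no depth.
- viewer.camera_info(name): a dict with "camera_matrix" (3x3 intrinsics, pixels), "R" (3x3) and "t" (3): a world point X has camera coordinates R X + t. Camera axes: x right, y down, z forward; pixel columns grow to the right and rows downward; lengths in mm; the calibration is good to about 2 mm. The wrist camera is an equidistant fisheye: a pixel r from the principal point sees the ray r / f radians off the axis. A picture is of the moment at which its call begins: read the wrist's pose just before it. camera_info takes no time and is no camera call; for the wrist camera it gives the pose at the moment of the call.
A pose or a line that the arm cannot do raises robot.IKError and nothing moves.
- robot.job_done(): hands the job in; it is judged then, once.
Trained networks look in the newest picture that a camera, given by its name, has taken for a name from the list of things; names that differ only in an ending like _2 or _b are one class to them, and where a whole thing is asked for, a point or a joint stands for the part that bears it (a point fixed in the world has none). Each returns a list of dicts, best first, with "confidence" (0 to 1); they miss things now and then, are a little off and sometimes report something else, mostly with a low value. They report only what shows in the picture. A call takes as long as a camera call. They do not tell look-alikes from the thing itself.
- viewer.silhouettes(name, camera): "mask" (420x560 bool, what is visible of it).
- viewer.pinpoint(name, camera): "at" ([x, y, z] in mm, in the coordinates of the camera as it stood for that picture, good to about 4 mm: a listed point, or the origin of a listed thing).
The state is a dict: "t": time; "joints": joint angles; "joint_velocities": joint speeds; "joint_torque": joint torques, N m; "tcp_pos": TCP position; "tcp_rot": TCP orientation; "contact_force": force on the tool from outside, world axes, zero at the start; "wrist_torque": the same for the moment, N m; "grip_width": opening from 0.0 (shut) to 1.0 (fully open); "grip_force": force on a finger pad.
Only numpy, scipy, OpenCV 4.12 (cv2) and the standard library are available. Lean on these libraries where they do the work, as an engineer would, in place of code of your own. Each camera call takes 0.05 s, during which the arm holds its last target. There are 200 camera calls.

## Working session

There is one attempt and no reset: what is moved stays moved. The work goes in short steps, each a Python script; the robot and the scene stay as the last script left them, time stands still between calls to the robot, and variables do not carry over. Pictures are saved under pics/ and viewed, at most 10 in all, crops included, and the job is handed in when it is done.

```bash
ls; mkdir -p pics
cat > h.py <<'E'
import numpy as np, cv2
from cell import robot, grip, kin, viewer
def snap(c,fn=None):
    inf=viewer.camera_info(c); im=viewer.read_camera(c)
    if fn: cv2.imwrite('pics/'+fn,im[:,:,::-1])
    return inf,im
def pp(name,c,inf):
    R,t,K=[np.array(inf[k],float) for k in('R','t','camera_matrix')]
    out=[]
    for d in viewer.pinpoint(name,c):
        a=np.array(d['at'],float); w=R.T@(a-t); p=K@a
        out.append((round(d['confidence'],2),w.round(1).tolist(),(p[:2]/p[2]).round().tolist()))
    return out
E
python3 - <<'E'
from h import *
for c in('top','side'):
    inf,im=snap(c,c+'0.png')
    for n in('cap_grip','cap_seat','neck_rim','pin_tops','tank','tape','paste','glue','carton0','folder'):
        print(c,n,pp(n,c,inf))
s=robot.observe(); print(s)
a=cv2.imread('pics/top0.png');b=cv2.imread('pics/side0.png')
E
```

```text
pics
top cap_grip [(0.6, [459.3, -16.8, 40.5], [269.0, 239.0]), (0.56, [476.1, 101.0, 44.9], [222.0, 233.0]), (0.5, [362.5, 95.1, 31.2], [225.0, 279.0])]
top cap_seat [(0.84, [464.3, -16.5, 13.7], [269.0, 239.0]), (0.82, [362.9, 91.1, 10.0], [227.0, 280.0]), (0.71, [467.5, 98.0, 17.0], [225.0, 238.0])]
top neck_rim [(0.85, [495.3, -242.4, 149.3], [367.0, 214.0]), (0.49, [492.4, -241.6, 146.8], [367.0, 216.0])]
top pin_tops [(0.59, [495.0, -241.7, 142.7], [367.0, 215.0])]
top tank [(0.74, [497.3, -238.9, -0.9], [354.0, 225.0]), (0.59, [424.5, -460.2, 4.4], [441.0, 251.0])]
top tape [(0.6, [631.8, 170.2, 3.7], [199.0, 179.0])]
top paste [(0.61, [483.1, 255.4, 1.4], [165.0, 234.0]), (0.36, [718.6, 68.9, -0.9], [237.0, 148.0])]
top glue [(0.81, [422.3, -459.8, 3.2], [441.0, 252.0])]
top carton0 [(0.62, [617.3, 402.5, 1.0], [112.0, 186.0]), (0.62, [717.8, 67.5, -0.5], [237.0, 148.0]), (0.57, [709.2, 261.4, -1.6], [166.0, 153.0])]
top folder [(0.96, [320.6, 263.4, -0.2], [159.0, 298.0]), (0.32, [707.7, 263.6, 0.1], [165.0, 153.0])]
side cap_grip [(0.78, [464.4, -14.5, 44.4], [298.0, 226.0]
[... 1100 characters left out ...]
ray([ 1.08501911,  0.46748067, -0.01158678,  1.60272745,  0.00599551,
        1.07135702, -0.05628936]), 'joint_velocities': array([ 0.0006106 ,  0.00011975,  0.00079549, -0.00081587, -0.00030312,
        0.00122123,  0.00176089]), 'joint_torque': array([ 4.93152820e-04, -5.20416820e+01, -1.23137046e-02, -2.44049942e+01,
       -5.66171191e-02,  1.12302380e-02,  1.08025495e-05]), 'tcp_pos': array([ 278.45075646, -587.34608759,  214.59351896]), 'tcp_rot': array([ 3.06487364e+00,  6.89715407e-01, -3.67399208e-05]), 'contact_force': array([ 0.55523571, -0.22076914, -0.46237677]), 'wrist_torque': array([ 0.08331067, -0.02755492,  0.008622  ]), 'grip_force': 0.0, 'grip_width': 0.9975110174857791}
```

View pics/top0.png

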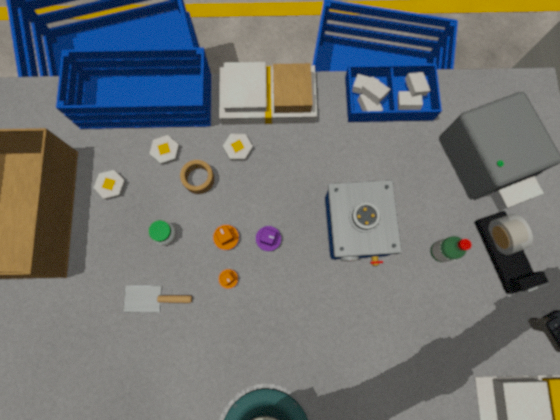

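View pics/side0.png

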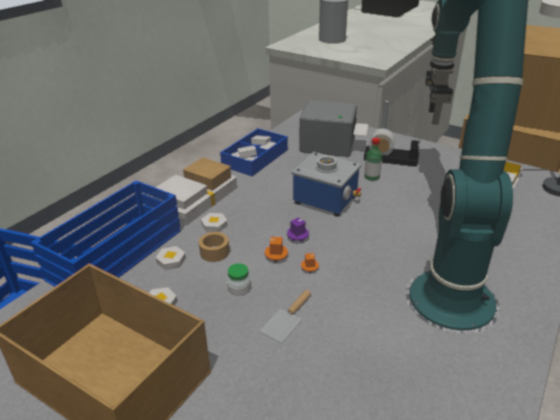

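Large orange cap at top pixel (226,237) / side (276,246), about (472,95); small orange at (228,279), purple at (269,238). The large orange one fits the description. I'll look down into the neck first, then above the cap.

```bash
cat >> h.py <<'E'
def down(yaw): # tool down, yaw about world z
    return np.array([np.pi*np.cos(yaw/2),np.pi*np.sin(yaw/2),0])
E
python3 - <<'E'
from h import *
robot.movep([495,-241,300],down(0.0)); s=robot.observe(); print(s['t'],s['joints'].round(3),s['tcp_rot'])
inf,im=snap('wrist','w1.png'); print({k:np.array(v).round(3).tolist() for k,v in inf.items() if k in('camera_matrix','R','t')}); print(pp('neck_rim','wrist',inf),pp('pin_tops','wrist',inf))
robot.movep([472,95,230],down(0.0)); s=robot.observe(); print(s['t'],s['joints'].round(3))
inf,im2=snap('wrist','w2.png'); print(pp('cap_grip','wrist',inf),np.array(inf['R']).round(3).tolist(),np.array(inf['t']).round(1))
cv2.imwrite('pics/w12.png',np.hstack([cv2.resize(i,(400,300)) for i in(im,im2)])[:,:,::-1])
E
```

```text
2.6417 [ 0.492  0.228 -0.116  1.743  0.029  1.173 -1.204] [ 3.14125471e+00 -2.51310640e-03 -6.59935504e-04]
{'camera_matrix': [[325.192, 0.0, 281.02], [0.0, 325.192, 214.821], [0.0, 0.0, 1.0]], 'R': [[-0.001, -1.0, 0.001], [-0.962, 0.001, 0.273], [-0.273, -0.0, -0.962]], 't': [-241.834, 421.336, 607.777]}
[(0.67, [490.6, -238.9, 145.8], [278.0, 204.0])] [(0.83, [494.7, -240.9, 144.7], [280.0, 200.0])]
4.0917 [ 0.069  0.193 -0.375  1.966  0.084  0.996 -1.918]
[(0.94, [466.6, -12.9, 44.8], [376.0, 199.0]), (0.93, [367.7, 87.4, 31.6], [286.0, 274.0])] [[-0.002, -1.0, 0.001], [-0.962, 0.002, 0.272], [-0.272, -0.0, -0.962]] [ 94.3 419.2 534.6]
```

View pics/w12.png

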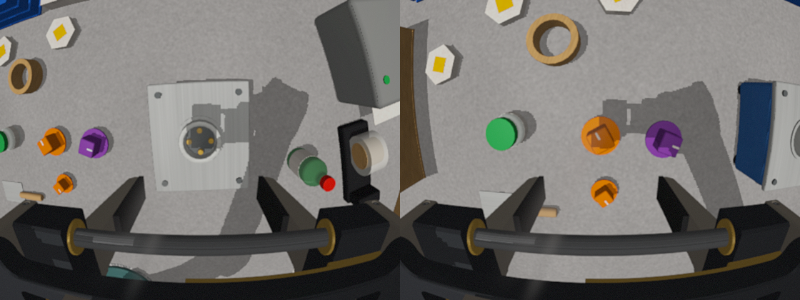

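Left: neck with four brass pins at about (200,142). Right: large orange cap (600,135), purple one (663,138), small orange (603,190). Now I'll rectify both to metric crops.

```bash
cat >> h.py <<'E'
def fproj(X,inf):
    R,t,K=[np.array(inf[k],float) for k in('R','t','camera_matrix')]
    c=np.asarray(X,float)@R.T+t; rr=np.hypot(c[...,0],c[...,1]); th=np.arctan2(rr,c[...,2])
    s=K[0,0]*th/np.maximum(rr,1e-9)
    return np.stack([c[...,0]*s+K[0,2],c[...,1]*s+K[1,2]],-1)
def rect(im,inf,cx,cy,z,half=50,px=4):  # up=+x, left=+y ; px per mm
    n=int(2*half*px); v,u=np.mgrid[0:n,0:n]
    X=np.stack([cx+half-v/px,cy+half-u/px,np.full(u.shape,z,float)],-1)
    m=fproj(X,inf).astype(np.float32)
    return cv2.remap(im,m[...,0],m[...,1],cv2.INTER_CUBIC)
E
python3 - <<'E'
from h import *
K=[[325.192,0,281.02],[0,325.192,214.821],[0,0,1]]
i1=dict(camera_matrix=K,R=[[-0.001,-1,0.001],[-0.962,0.001,0.273],[-0.273,0,-0.962]],t=[-241.834,421.336,607.777])
i2=dict(camera_matrix=K,R=[[-0.002,-1,0.001],[-0.962,0.002,0.272],[-0.272,0,-0.962]],t=[94.3,419.2,534.6])
a=cv2.imread('pics/w1.png');b=cv2.imread('pics/w2.png')
A=rect(a,i1,495,-241,142); B=rect(b,i2,472,95,62)
for I in(A,B): cv2.line(I,(200,190),(200,210),(255,255,0),1);cv2.line(I,(190,200),(210,200),(255,255,0),1)
cv2.imwrite('pics/AB.png',np.hstack([A,B]))
# pins: brass colour
hsv=cv2.cvtColor(A,cv2.COLOR_BGR2HSV); m=((hsv[...,1]>90)&(hsv[...,2]>70)).astype(np.uint8)
n,l,st,ce=cv2.connectedComponentsWithStats(m)
for s,c in zip(st[1:],ce[1:]):
    if s[4]>150: x=(200-c[1])/4;y=(200-c[0])/4;print('pin',s[4],round(x,1),round(y,1),np.degrees(np.arctan2(y,x)).round(1),np.hypot(x,y).round(1))
E
```

```text
pin 866 17.6 0.9 3.1 17.6
pin 1021 2.6 -15.6 -80.5 15.8
pin 868 0.9 16.4 86.7 16.4
pin 1050 -14.2 -0.6 -177.6 14.2
```

View pics/AB.png

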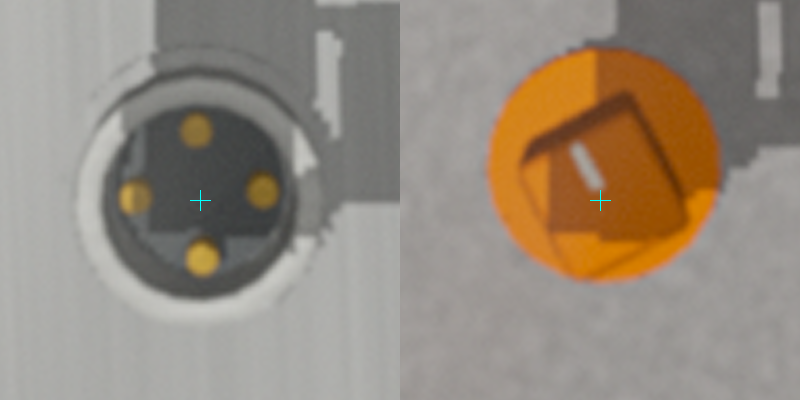

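Large orange cap confirmed in the crop (66 mm flange, square grip). Pin circle centre is about (496.7,-240.7), ring angle about 2.8°, so the key bars go at about 48°. Now I'll fit the cap's centre and yaw.

Run:
```python
from h import *
K=[[325.192,0,281.02],[0,325.192,214.821],[0,0,1]]
i2=dict(camera_matrix=K,R=[[-0.002,-1,0.001],[-0.962,0.002,0.272],[-0.272,0,-0.962]],t=[94.3,419.2,534.6])
b=cv2.imread('pics/w2.png'); F=rect(b,i2,472,95,22)
h=cv2.cvtColor(F,cv2.COLOR_BGR2HSV); m=((h[...,0]<20)&(h[...,1]>180)).astype(np.uint8)
c=max(cv2.findContours(m,0,1)[0],key=cv2.contourArea); (u,v),r=cv2.minEnclosingCircle(c); e=cv2.fitEllipse(c)
cx,cy=472+50-v/4,95+50-u/4; print('flange',cx,cy,r/4,'ell',472+50-e[0][1]/4,145-e[0][0]/4,np.array(e[1])/8)
cx,cy=522-e[0][1]/4,145-e[0][0]/4
out=[]
for yaw in(24,29,34):
    B=cv2.resize(rect(b,i2,cx,cy,42,35,6),(400,400)); 
    for z in(22,62):
        P=[]
        for k in range(4):
            a=np.radians(yaw+45+90*k); P.append([cx+24.04*np.cos(a),cy+24.04*np.sin(a),z])
        # project world->pixel->rect via ray from camera centre to plane 42
        R=np.array(i2['R'],float); C=-R.T@np.array(i2['t']); P=np.array(P)
        Q=C+(P-C)*((42-C[2])/(P[:,2]-C[2]))[:,None]
        uv=np.stack([(cy+35-Q[:,1]),(cx+35-Q[:,0])],-1)*400/70
        cv2.polylines(B,[uv.round().astype(np.int32)],True,(255,255,0) if z==62 else (255,0,0),1)
    out.append(cv2.resize(B,(266,266)))
cv2.imwrite('pics/fit.png',np.hstack(out))
```

```text
flange 472.9370307922363 94.32540512084961 32.245361328125 ell 472.8757667541504 94.01375579833984 [31.50777817 31.82363892]
```

View pics/fit.png

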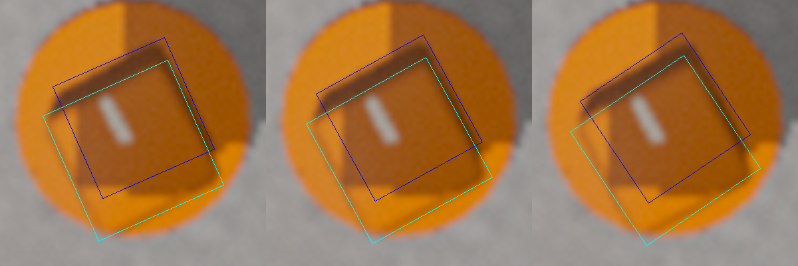

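Yaw ≈ 29° fits (middle panel), centre (472.9, 94.1). I'll squeeze-centre at −61°, then grasp at +29°.

Run:
```python
from h import *
y0=np.radians(29)
robot.movep([472.9,94.1,120],down(y0-np.pi/2)); print(robot.observe()['joints'].round(2))
robot.servo_line([472.9,94.1,27],feed=120)
grip(0.2,4); s=robot.observe(); print(s['t'],s['grip_width'],s['grip_force'],s['contact_force'].round(1),s['joints'][6])
grip(0.9)
j=robot.observe()['joints'].copy(); j[6]-=np.pi/2; robot.goto_joints(j)
s=robot.observe(); print(s['t'],s['tcp_pos'],s['tcp_rot'],down(y0))
grip(0.2,25); s=robot.observe(); print(s['t'],s['grip_width'],s['grip_force'],s['contact_force'].round(1))
robot.servo_line([472.9,94.1,260],feed=200)
s=robot.observe(); print(s['t'],s['grip_width'],s['grip_force'],s['contact_force'].round(1),s['joints'].round(2))
robot.movep([496.7,-240.7,215],down(np.radians(48)))
robot.hold(.3)
s=robot.observe(); print(s['t'],s['tcp_pos'],s['grip_width'],s['contact_force'].round(1),s['wrist_torque'].round(3),s['joints'].round(2))
snap('wrist','w3.png')
inf,im=snap('side','s3.png'); print(pp('cap_seat','side',inf),pp('neck_rim','side',inf))
cv2.imwrite('pics/s3c.png',np.hstack([cv2.imread('pics/w3.png')[100:400,80:480],cv2.resize(im[110:210,260:393],(400,300),interpolation=2)[:,:,::-1]]))
```

```text
[-0.63  0.33  0.43  2.11 -0.21  0.74 -2.7 ]
6.85 0.3720099351439781 3.964434564113617 [-0.5  0.7  0.2] -2.597593876136521Traceback (most recent call last):
  File "<stdin>", line 7, in <module>
cell.IKError: the arm cannot take that pose within its joint ranges
```

Joint 7's sign is the opposite of what I assumed: clockwise means j7 decreasing. The other-face squeeze is therefore +90°, and I'll insert at yaw 138° (j7≈1.2), reusing the known neck posture.

Run:
```python
from h import *
s=robot.observe(); print(s['t'],s['grip_width'],s['tcp_pos'].round(1))
j=s['joints'].copy(); j[6]+=np.pi/2; robot.goto_joints(j)
s=robot.observe(); print(s['t'],s['tcp_pos'],s['tcp_rot'],down(np.radians(29)))
grip(0.2,25); s=robot.observe(); print(s['t'],s['grip_width'],s['grip_force'],s['contact_force'].round(1))
robot.servo_line([472.9,94.1,260],feed=200)
s=robot.observe(); print(s['t'],s['grip_width'],s['grip_force'],s['contact_force'].round(1),s['joints'].round(2))
robot.goto_joints([.492,.228,-.116,1.743,.029,1.173,-1.204+np.radians(138)])
robot.servo_line([496.7,-240.7,215],feed=150,rotation=down(np.radians(138)))
robot.hold(.3)
s=robot.observe(); print(s['t'],s['tcp_pos'],s['tcp_rot'],down(np.radians(138)),s['grip_width'],s['contact_force'].round(1),s['wrist_torque'].round(3),s['joints'].round(2))
snap('wrist','w3.png')
inf,im=snap('side','s3.png'); print(pp('cap_seat','side',inf),pp('neck_rim','side',inf))
cv2.imwrite('pics/s3c.png',np.hstack([cv2.imread('pics/w3.png')[100:400,80:480],cv2.resize(im[110:210,260:393],(400,300),interpolation=2)[:,:,::-1]]))
```

```text
7.6833 0.8991577134820227 [472.9  94.1  27. ]
9.0833 [472.9435771   94.08365873  27.01067515] [3.04176534e+00 7.85523656e-01 9.74074908e-05] [3.04152551 0.78659198 0.        ]
9.875 0.3670812807715265 24.95865136384964 [-1.5  0.1 -0.5]
11.1917 0.36851427970097145 24.958198964595795 [-0.4  0.3 -1. ] [-0.71  0.13  0.49  1.98 -0.07  1.06 -1.26]
14.3167 [ 497.0201946  -240.89005855  215.74692423] [ 1.12555745e+00  2.93161216e+00 -1.65795481e-04] [1.12584612 2.93292941 0.        ] 0.36757862311943335 [ 1.2 -0.  -1.3] [-0.009 -0.139  0.011] [ 0.49  0.31 -0.12  1.84  0.04  1.    1.19]
[(0.67, [370.6, 83.7, 13.5], [309.0, 264.0]), (0.58, [461.8, -15.7, 15.6], [299.0, 234.0]), (0.56, [495.7, -244.3, 204.0], [328.0, 144.0]), (0.48, [497.4, -242.4, 125.2], [326.0, 166.0])] [(0.58, [326.2, 263.5, 1.6], [288.0, 314.0]), (0.5, [494.0, -243.2, 150.8], [328.0, 159.0])]
```

View pics/s3c.png

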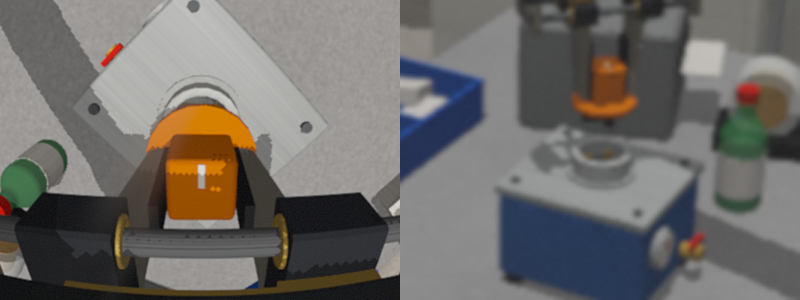

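Cap held upright over the neck. Descending in small steps with force monitoring.

Run:
```python
from h import *
x,y=496.7,-240.7
robot.servo_line([x,y,181],feed=80); robot.hold(.2)
s=robot.observe(); f0=s['contact_force'].copy(); print(s['t'],s['tcp_pos'].round(2),f0.round(2))
z=181
while z>160.5:
    z-=1 if z>179 else .75
    robot.servo_line([x,y,z],feed=25)
    s=robot.observe(); f=s['contact_force']-f0
    print(round(z,2),s['tcp_pos'].round(1),f.round(1),s['wrist_torque'].round(2))
    if abs(f[2])>6 or np.hypot(f[0],f[1])>8: break
print(s['t'],s['joints'][6])
```

```text
15.2917 [ 497.08 -240.87  181.56] [ 0.1   0.17 -2.11]
180 [ 496.7 -240.7  180.1] [-0.4 -0.8  0.6] [ 0.03 -0.16 -0.  ]
179 [ 496.6 -240.7  178.9] [0.5 0.3 1. ] [ 0.02 -0.09  0.01]
178.25 [ 496.7 -240.7  178.2] [-0.1 -0.2  1.2] [ 0.02 -0.13  0.  ]
177.5 [ 496.7 -240.7  177.5] [0.8 0.1 1. ] [ 0.03 -0.16 -0.  ]
176.75 [ 496.7 -240.7  176.7] [ 0.5 -0.2  0.8] [-0.04 -0.12  0.01]
176.0 [ 496.7 -240.7  176. ] [-0.  -0.9  0.5] [-0.02 -0.14  0.04]
175.25 [ 496.6 -240.7  175.2] [-0.3 -0.3  0.6] [-0.01 -0.15 -0.02]
174.5 [ 496.7 -240.7  174.4] [ 0.8 -0.4  0.1] [-0.   -0.07  0.  ]
173.75 [ 496.6 -240.7  173.7] [-0.2  0.7  0.7] [-0.01 -0.16 -0.01]
173.0 [ 496.7 -240.7  172.9] [-0.5  0.1  0.9] [-0.02 -0.11 -0.  ]
172.25 [ 496.6 -240.7  172.2] [ 0.4 -0.   1. ] [-0.01 -0.12  0.03]
171.5 [ 496.6 -240.7  171.4] [-1.2 -0.5  0.7] [-0.05 -0.12  0.04]
170.75 [ 496.7 -240.7  170.7] [-0.6 -0.7  0.3] [ 0.03 -0.15  0.09]
170.0 [ 496.7 -240.7  169.9] [-0.5 -0.8  1.3] [ 0.   -0.1   0.03]
169.25 [ 496.7 -240.7  169.2] [-0.4 -0.3  0.3] [-0.   -0.08 -0.02]
168.5 [ 496.6 -240.7  168.4] [-0.7  0.6  0.7] [ 0.   -0.13 -0.  ]
167.75 [ 496.6 -240.7  167.7] [ 0.5 -0.9  0.9] [ 0.03 -0.13  0.03]
167.0 [ 496.7 -240.7  167. ] [0.  0.2 1. ] [-0.06 -0.07 -0.01]
166.25 [ 496.6 -240.7  166.2] [-0.6  0.1  0.8] [ 0.03 -0.11 -0.  ]
165.5 [ 496.6 -240.7  165.4] [0.4 0.1 0.6] [-0.02 -0.09 -0.02]
164.75 [ 496.6 -240.7  164.7] [ 0.  -0.2  0.4] [ 0.04 -0.14  0.04]
164.0 [ 496.7 -240.7  163.9] [0.3 0.4 0.5] [ 0.04 -0.11 -0.01]
163.25 [ 496.6 -240.7  163.2] [-0.2 -0.5 -0.5] [-0.03 -0.14 -0.05]
162.5 [ 496.7 -240.7  162.4] [ 0.   0.1 -0.3] [ 0.   -0.11  0.01]
161.75 [ 496.7 -240.7  161.7] [-0.3  0.7  1.6] [ 0.01 -0.15  0.  ]
161.0 [ 496.8 -240.7  161. ] [0.4 0.3 0.1] [ 0.   -0.17 -0.01]
160.25 [ 496.8 -240.8  160.7] [-1.9 -0.2  5.7] [ 0.21  0.24 -0.01]
22.0417 1.1806156165267447
```

It dropped straight home at rim height (about 6 N). Now turning clockwise with j7, watching the torque.

Run:
```python
from h import *
s=robot.observe(); f0z=-2.1
j=np.array(kin.ik([496.7,-240.7,160.5],down(np.radians(138)-0)),float); 
if abs(j[6]-s['joints'][6])>.2: print('ik odd',j.round(2)); j=s['joints'].copy()
j0=j[6]; t0=s['t']; stop=None; log=[]
for k in range(1,60):
    j[6]=j0-np.radians(4)*k; robot.goto_joints(j); s=robot.observe()
    tz=s['wrist_torque'][2]; log.append((round(np.degrees(j0-s['joints'][6])),round(tz,2),round(s['contact_force'][2]-f0z,1),round(s['tcp_pos'][2],1)))
    if stop is None and abs(tz)>.15: stop=4*k
    if (stop and 4*k>=stop+24) or 4*k>=96 or abs(log[-1][2])>15 or s['t']>44: break
print(stop,s['t']-t0,s['t'],log,s['grip_width'],s['joints'].round(2))
```

```text
60 5.25 27.2917 [(4, np.float64(-0.01), np.float64(4.4), np.float64(160.8)), (8, np.float64(-0.03), np.float64(5.9), np.float64(160.8)), (12, np.float64(-0.1), np.float64(6.6), np.float64(160.7)), (16, np.float64(-0.07), np.float64(7.1), np.float64(160.6)), (20, np.float64(0.0), np.float64(7.0), np.float64(160.6)), (24, np.float64(-0.07), np.float64(7.3), np.float64(160.6)), (28, np.float64(-0.06), np.float64(7.4), np.float64(160.6)), (32, np.float64(-0.02), np.float64(6.9), np.float64(160.6)), (36, np.float64(-0.02), np.float64(7.1), np.float64(160.6)), (40, np.float64(-0.11), np.float64(7.2), np.float64(160.6)), (44, np.float64(0.03), np.float64(7.3), np.float64(160.6)), (48, np.float64(0.03), np.float64(7.0), np.float64(160.6)), (52, np.float64(-0.12), np.float64(5.4), np.float64(160.5)), (56, np.float64(-0.06), np.float64(6.9), np.float64(160.6)), (60, np.float64(0.18), np.float64(8.3), np.float64(160.6)), (64, np.float64(-0.01), np.float64(7.6), np.float64(160.6)), (68, np.float64(-0.06), np.float64(7.0), np.float64(160.6)), (72, np.float64(-0.06), np.float64(7.3), np.float64(160.6)), (76, np.float64(0.21), np.float64(7.3), np.float64(160.6)), (80, np.float64(-0.09), np.float64(7.8), np.float64(160.6)), (84, np.float64(-0.06), np.float64(7.1), np.float64(160.6))] 0.36668862884478537 [ 0.48  0.37 -0.11  1.89  0.05  0.88 -0.28]
```

Run:
```python
from h import *
s=robot.observe(); t0=s['t']; j=s['joints'].copy()
j=np.array(kin.ik([496.7,-240.7,160.5],s['tcp_rot']),float); print((j-s['joints']).round(3)); a=j[6]; j0=a+np.radians(84); log=[]
for k in range(1,25):
    j[6]=a-np.radians(1)*k; robot.goto_joints(j); s=robot.observe()
    log.append((round(float(np.degrees(j0-s['joints'][6])),1),round(float(s['wrist_torque'][2]),2)))
print(s['t']-t0,s['t'],log,s['contact_force'][2]+2.1,s['grip_width'],s['joints'][6])
```

```text
[ 0.001 -0.    -0.001  0.     0.    -0.    -0.   ]
6.0 33.2917 [(84.8, -0.03), (85.8, -0.04), (86.8, 0.04), (87.8, 0.18), (88.8, 0.19), (89.8, 0.36), (90.8, 0.36), (91.8, 0.45), (92.8, 0.5), (93.8, 0.42), (94.8, 0.42), (95.8, 0.05), (96.8, -0.04), (97.8, -0.02), (98.8, -0.05), (99.8, -0.01), (100.8, 0.0), (101.8, 0.09), (102.8, 0.21), (103.8, 0.24), (104.8, 0.32), (105.8, 0.38), (106.8, 0.45), (107.8, 0.48)] 7.260404469423538 0.3682393388833094 -0.6979079710775008
```

Clear ratchet teeth every 15°, with drops at about 65, 80 and 95°. Turning to 128° passes the fourth and fifth clicks and stops in the slack phase. Then release and check.

Run:
```python
from h import *
s=robot.observe(); j=s['joints'].copy()
j=np.array(kin.ik([496.7,-240.7,160.6],s['tcp_rot']),float); a=j[6]; log=[]
for k in range(1,11):
    j[6]=a-np.radians(2.03)*k; robot.goto_joints(j); s=robot.observe()
    log.append((round(float(108+np.degrees(a-s['joints'][6])),1),round(float(s['wrist_torque'][2]),2)))
print(s['t'],log,s['contact_force'][2]+2.1)
grip(0.75); s=robot.observe(); print(s['t'],s['contact_force'].round(1),s['grip_width'])
p=s['tcp_pos']; robot.servo_line([p[0],p[1],300],feed=120); s=robot.observe(); print(s['t'],s['contact_force'].round(1))
i,im=snap('wrist'); print(pp('cap_seat','wrist',i),pp('cap_grip','wrist',i))
i2,im2=snap('side'); print(pp('cap_seat','side',i2),pp('cap_grip','side',i2))
cv2.imwrite('pics/end.png',np.hstack([im[100:400,80:480],cv2.resize(im2[110:210,260:393],(400,300),interpolation=2)])[:,:,::-1])
```

```text
35.7917 [(109.9, 0.31), (112.0, -0.04), (114.0, -0.05), (116.1, -0.09), (118.1, 0.01), (120.1, 0.22), (122.1, 0.35), (124.2, 0.3), (126.2, 0.03), (128.3, -0.11)] 6.424733701256514
36.4583 [0.2 0.1 0.5] 0.7506446109070821
37.7667 [-0.4  0.6 -0.9]
[(0.95, [467.3, -15.7, 17.8], [118.0, 171.0]), (0.84, [368.4, 88.2, 10.1], [47.0, 224.0]), (0.79, [493.7, -242.7, 151.3], [283.0, 204.0]), (0.42, [629.7, 170.1, -0.3], [-16.0, 19.0])] [(0.92, [497.0, -243.0, 177.8], [284.0, 208.0]), (0.87, [368.2, 92.0, 30.6], [34.0, 228.0]), (0.69, [462.6, -12.6, 41.1], [107.0, 177.0])]
[(0.95, [464.1, -14.7, 13.3], [298.0, 235.0]), (0.76, [368.9, 88.9, 12.5], [309.0, 265.0]), (0.66, [496.4, -240.9, 147.5], [327.0, 161.0]), (0.16, [714.7, 65.7, -3.9], [214.0, 227.0])] [(0.83, [466.6, -19.4, 43.3], [298.0, 225.0]), (0.69, [366.4, 90.7, 31.5], [309.0, 261.0]), (0.66, [497.6, -238.7, 178.7], [326.0, 152.0])]
```

View pics/end.png

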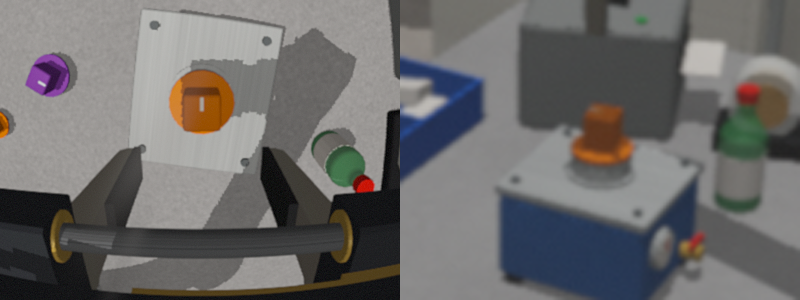

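The cap sits flat and centred on the neck at (202,100) left and (602,150) right, with its seat at about 150 mm. The gripper is clear, so I'm handing in.

```bash
python3 -c "
from h import *
print(robot.job_done())"
```

```text
the job is handed in; nothing more can be done
None
```

I put the large orange cap on the neck, where it dropped in at about 6 N. I then turned it clockwise about five clicks (three clear in the torque readings, two earlier ones inferred), released it flat on the rim, and handed the job in at about 38 s; no verdict came back.

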